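# Find the heavy side of a polishing spindle's flywheel

## Robot

A 6-joint arm with a two-finger parallel gripper is mounted at the origin on the work surface. World frame = base frame: x ahead of the robot, y to its left, z up, the work surface at z = 0. Lengths are in m, angles in rad, forces in N, time in s.
With the tool pointing down it reaches from about 0.425 to 0.95 m from the base axis. Payload 3.5 kg.
Tool frame: the origin (TCP) lies midway between the tips of the shut fingers; the grasp point (between the pads) lies 19 mm behind it (ctrl.hold_point_z is the distance from the TCP to the grasp point, in m); z points along the fingers, y is the line along which they close (so a half turn about z gives the same grasp; the last joint's range is limited). The gripper opens to 85 mm and grips with 20 to 120 N. Pads are 22 mm wide; open, the fingers measure 114 mm over their backs; the gripper's body (76 mm by 85 mm) begins 54 mm behind the grasp point. The pads swing forward as they close: fully open they stand 13 mm farther back than shut.
Start: joints at [-1.256, 0.286, 1.577, -0, 1.279, -0.15], TCP at [0.303, -0.603, 0.231] pointing down, gripper open.
Joint ranges: [-2.77, 2.77], [-0.9, 2.22], [0.21, 2.48], [-1.53, 4.67], [0.24, 2.81], [-2.84, 2.84]. Speed limits (rad/s): [2.79, 2.79, 3.14, 3.14, 3.14, 3.14].

## Interface

Orientations are given as a unit quaternion [x, y, z, w].
In Python, from plant import readout, cams, sign_off, ctrl gives the robot as it stands. The module is installed in compiled form; this text tells all that it offers.
- The arm moves only by the tool step_arm, never from a script. Its argument "increments" is a list of rows, each a list of 2 entries, a list of its own where there are three numbers: the shift along the world's x, y, z in mm, then the turn, a rotation vector about the world's x, y, z in rad. In form: [[[x, y, z], [rx, ry, rz]], ...]. A call has 1 to 8 rows; each row shifts and turns the commanded pose from where the row before left it; what a row does not reach is not made up. A row lasts 1/12 s, in which the tool goes at most 41.7 mm and 7.16 degrees, less where a joint would pass 70% of its speed; a pose out of reach is approached as far as the arm can. A call is refused whole if a number of a shift passes 41.7 or a number of a turn 0.125, either way. A call with a gripper value outside its range is refused whole. "fingers" is the opening, from -1 (shut) to 1 (fully open), set as the call begins (left out, the last holds). The fingers move at their own pace and stop on an object; "grip_force" is the grip in N (left out, the last holds). Time passes only in rows, so rows that do not move let the fingers close. It gives the time, the measured TCP pose, the force, the opening and the grip force at its end, in the units of the state.
- readout.get_state(): the state, without advancing time (a new reading comes with each control period).
- cams.read_camera(name): name is "scene" or "top" or "wrist"; returns the picture (480x640x3 uint8, red, green, blue); there is no depth.
- cams.get_calibration(name): a dict with "fx", "fy", "cx", "cy" (pixels), "eye" and "rotation" of the camera in the world; the wrist camera has in their place "T_tool_cam" (4x4, takes a point from camera to tool coordinates, whose origin is the TCP and whose axes are the flange's). Camera axes: x right, y up, looking along -z (the intrinsics and any distortion apply to the point x, -y, -z); pixel columns grow to the right and rows downward; lengths in m; the calibration is good to about 2 mm. A picture is of the moment at which its call begins: read the wrist's pose just before it. get_calibration takes no time and is no camera call.
- sign_off(): hands the job in; it is judged then, once.
The state is a dict: "time": time; "qpos": joint angles; "dq": joint speeds; "joint_efforts": joint torques, N m; "eef_pos": TCP position; "tcp_rot": TCP orientation; "contact_force": force on the tool from outside, world axes, zero at the start; "wrist_torque": the same for the moment, N m; "opening": opening from 0.0 (shut) to 1.0 (fully open); "finger_force": force on a finger pad.
Only numpy, scipy, OpenCV 4.12 (cv2) and the standard library are available. Lean on these libraries where they do the work, as an engineer would, in place of code of your own. Each camera call takes 0.05 s, during which the arm holds its last target. There are 200 camera calls.

## Task

The maple flywheel of the polishing spindle runs out of balance: one side of it hides a heavy plug that cannot be seen. Lift the flywheel (its square stem is the handle), find by feel which side is heavy, and hold it up over the cork mat, clear of everything and at least 12 cm above the bench, with its disc tilted about 30 degrees so that the heavy side is the lowest, ready to be marked. Finish while holding it there still; do not put it down or let go, and leave the varnish jar, the spool clamp and the brush where they are.

Things in the scene. Friction and masses are not known exactly. Their poses are not given: they have to be found in the camera images.
- flywheel: Loose flywheel, 0.6 to 0.75 kg, on the bench stem up: a plain round maple disc 130 mm across, 30 mm thick, a thin dark line round its rim; a low round brass boss 36 mm across, up to 35 mm; a square steel stem 20 by 20 mm on the axis, 35 to 90 mm above the underside. Origin: centre of the underside; z along the stem, away from the disc; x, y square to the stem's flats.
- disc_middle (a point): Centre of the disc's thickness, on the axis, 15 mm above the underside. A lead plug is hidden in the wood at this height, 42 mm off the axis, at an angle unrelated to x and y that differs every time. It cannot move; it shifts the centre of mass 17 to 22 mm off the axis (0.10 to 0.16 N m) towards the heavy side.
- stem_grip (a point): Point on the stem's axis to grip, 68 mm above the underside; axes as the flywheel's.
- mat: Fixed square cork mat lying on the bench, 170 by 170 mm, 4 mm thick. Origin: centre of its underside; x and y along its sides.
- varnish: Bystander: amber glass jar, 58 mm across and 85 mm tall, standing. Origin: centre of its underside. Leave alone.
- spool_clamp: Bystander: small turned wooden spool clamp, 40 mm across and 62 mm tall, standing. Origin: centre of its underside. Leave alone.
- brush: Bystander: flat varnish brush lying on the bench. Leave alone.
Things that resemble listed ones, but are neither listed nor needed, are in the scene too. Several things have the shape of the mat; the one meant has the colours described above.

How it is judged:
By the outcome, as a careful person would: the job done as asked, in the order asked, and still so for the second after the job is handed in, while the arm keeps its last pose, push and grip.
It also fails if it takes over 58 s, if anything falls off the work surface, if the arm or the gripper's body presses on something with over 40 N, if the wrist force passes 120 N, or if a joint passes its speed limit or range.

## Working session

There is one attempt and no reset: what is moved stays moved. The work goes in short steps, Python scripts to look and compute and a tool call to move; the robot and the scene stay as the last step left them, time stands still between calls to the robot, and variables do not carry over. Pictures are saved under pics/ and viewed, at most 10 in all, crops included, and the job is handed in when it is done.

Besides the shell and the picture viewer there is one more tool, called after "Call:" by a JSON object that holds its "name" and its "arguments". step_arm: Moves the arm, as the interface text tells. Its arguments: {"type":"object","properties":{"increments":{"type":"array","items":{"type":"array"}},"fingers":{"type":"number"},"grip_force":{"type":"number"}},"required":["increments"]}

```bash
mkdir -p pics; cat > h.py <<'E'
import numpy as np, cv2
from plant import readout, cams, sign_off, ctrl
def save(n,f): 
    im=cams.read_camera(n); cv2.imwrite(f,im[:,:,::-1]); return im
def ray(n,u,v):
    c=cams.get_calibration(n); p=np.array([[[u,v]]],float)
    d=np.array([(u-c['cx'])/c['fx'],-(v-c['cy'])/c['fy'],-1.])
    return np.array(c['eye']),np.array(c['rotation'])@d
def atz(n,u,v,z):
    e,d=ray(n,u,v); return e+d*(z-e[2])/d[2]
def tri(a,b):
    (e1,d1),(e2,d2)=a,b
    t=np.linalg.lstsq(np.c_[d1,-d2],e2-e1,rcond=None)[0]
    p,q=e1+d1*t[0],e2+d2*t[1]; return (p+q)/2,np.linalg.norm(p-q)
E
python3 - <<'E'
from h import *
save('scene','pics/s.png');save('top','pics/t.png')
for n in('scene','top','wrist'):print(cams.get_calibration(n))
print(readout.get_state(),ctrl.hold_point_z)
E
```

```text
{'fx': 481.7293960028686, 'fy': 481.7293960028686, 'cx': 317.35881091623816, 'cy': 241.64335042399514, 'eye': array([ 1.16845975, -0.0114539 ,  0.98778988]), 'rotation': array([0.2399362 , 0.21309713, 0.6477086 , 0.69100926])}
{'fx': 537.1060719164789, 'fy': 537.1060719164789, 'cx': 315.56409077332046, 'cy': 242.466285774244, 'eye': array([0.39249427, 0.021055  , 1.43550196]), 'rotation': array([ 0.02779647, -0.0189917 , -0.69917033,  0.71416211])}
{'fx': 423.5684901095015, 'fy': 423.5684901095015, 'cx': 317.0297683655043, 'cy': 239.58044997638612, 'T_tool_cam': array([[ 1.16581818e-03,  9.60262262e-01,  2.79096808e-01,
         7.07749788e-02],
       [ 9.99999145e-01, -1.28490427e-03,  2.43743022e-04,
         5.79951360e-04],
       [ 5.92669906e-04,  2.79096286e-01, -9.60262939e-01,
        -1.43182588e-01],
       [ 0.00000000e+00,  0.00000000e+00,  0.00000000e+00,
         1.00000000e+00]])}
{'time': 0.1, 'qpos': array([-1.25598969e+00,  2.87116489e-01,  1.57804947e+00,  2.31713049e-05,
        1.27857670e+00, -1.50026835e-01]), 'dq': array([-0.00112649, -0.00182937, -0.00420745, -0.00120493,  0.00060511,
        0.0007629 ]), 'joint_efforts': array([ 5.70654156e-04, -4.07300448e+01, -2.93699330e+01, -1.91944164e-04,
        3.42202002e-03, -4.26316518e-06]), 'eef_pos': array([ 0.30241386, -0.60280014,  0.23004899]), 'tcp_rot': array([ 9.73112800e-01,  2.30326556e-01, -7.74159754e-05, -1.07226967e-03]), 'contact_force': array([-0.24471956,  0.18700614, -0.46708309]), 'wrist_torque': array([-0.01214427,  0.00368131,  0.04214204]), 'finger_force': 0.0, 'opening': 1.0040684832299689} 0.0187
```

View pics/s.png

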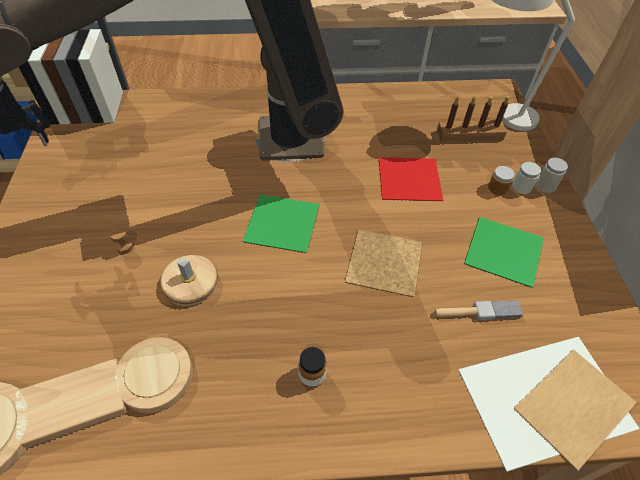

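View pics/t.png

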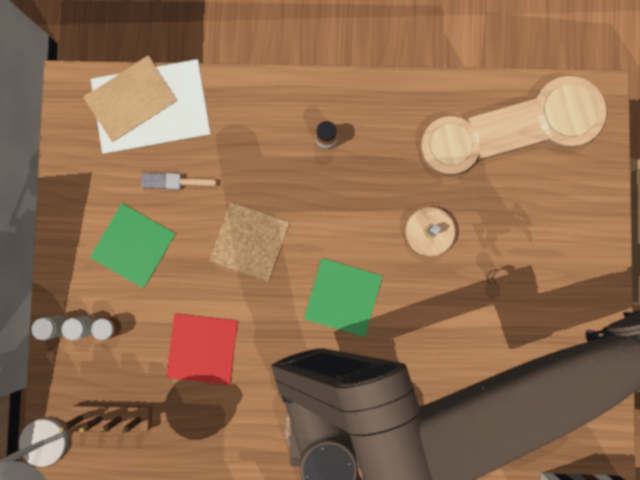

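Flywheel candidates: the disc with the stem at scene (188,278) / top (431,231), and the round boards at scene (153,374) and (5,420), which have no stem. I choose the first. Mat candidates: the speckled cork square at scene (385,262) / top (249,241), the plain tan board at (575,408), and the green and red squares. I choose the cork. The jar is at scene (312,366), the brush at (480,312), and probably the spool clamp at (122,242).

```bash
sed -i "s/return np.array(c\['eye'\]),np.array(c\['rotation'\])@d/from scipy.spatial.transform import Rotation as R; return np.array(c['eye']),R.from_quat(c['rotation']).apply(d)/" h.py
python3 - <<'E'
from h import *
s=cv2.imread('pics/s.png');t=cv2.imread('pics/t.png')
a=cv2.resize(s[225:325,95:235],(560,400),interpolation=2)[:, :]
a=cv2.resize(s[215:315,100:230],None,fx=3,fy=3,interpolation=2)
b=cv2.resize(t[195:295,390:520],None,fx=3,fy=3,interpolation=2)
cv2.imwrite('pics/c1.png',np.hstack([a,b]))
print('disc top', atz('scene',189,278,.03),atz('top',430.5,231.5,.03))
print('mat',tri(ray('scene',385,262),ray('top',249,241)), atz('top',249,241,.004))
for p in[(229,204),(288,219),(270,279),(210,262)]:print(atz('top',*p,.004))
print('clamp',atz('scene',124,249,0),tri(ray('scene',121,238),ray('top',490,278)))
print('jar',atz('scene',313,378,0),'brush',atz('scene',480,312,0))
E
```

```text
disc top [ 0.52841763 -0.25386414  0.03      ] [ 0.52051637 -0.26085872  0.03      ]
mat (array([ 0.48807116,  0.22091896, -0.00179622]), np.float64(0.004085084516005051)) [0.48740346 0.21807678 0.004     ]
[0.58597939 0.27490522 0.004     ]
[0.54867164 0.11515659 0.004     ]
[0.38721497 0.15907937 0.004     ]
[0.42903258 0.32070556 0.004     ]
clamp [ 0.41059051 -0.43285274  0.        ] (array([ 0.40345249, -0.42262782,  0.03521454]), np.float64(0.01567630695143378))
jar [0.7784043  0.02285185 0.        ] brush [6.43933081e-01 4.22719257e-01 1.11022302e-16]
```

View pics/c1.png

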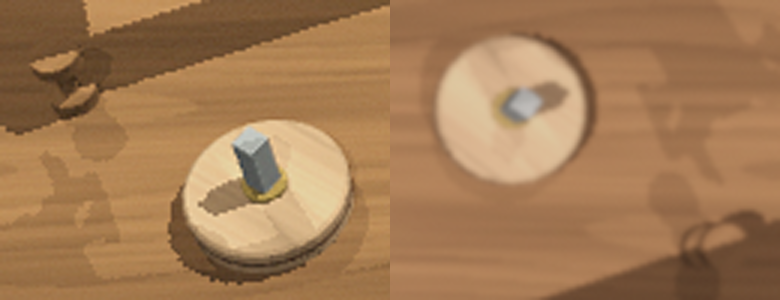

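The crop shows one square steel stem on a brass boss, on a plain disc. Stem top is near scene (184,259) / top (435,229). That is the flywheel. The spool clamp stands at about (0.41,-0.43). I'll move the wrist camera over the flywheel.

Call:
{"name": "step_arm", "arguments": {"increments": [[[22, 34, 0], [0, 0, 0]], [[22, 34, 0], [0, 0, 0]], [[22, 34, 0], [0, 0, 0]], [[22, 34, 0], [0, 0, 0]], [[22, 34, 0], [0, 0, 0]], [[22, 34, 0], [0, 0, 0]], [[22, 34, 0], [0, 0, 0]], [[22, 34, 0], [0, 0, 0]]]}}

```text
time: 0.77
eef_pos: [0.4791, -0.3293, 0.2308]
tcp_rot: [0.973, 0.23, -0.0, -0.0]
contact_force: [0.3, -1.0, 0.5]
opening: 0.999
finger_force: 0.0
```

```bash
cat >> h.py <<'E'
from scipy.spatial.transform import Rotation as R
def snap(f):
    s=readout.get_state(); save('wrist',f)
    np.savez(f+'.npz',p=s['eef_pos'],q=s['tcp_rot']); print(s['eef_pos'],s['tcp_rot'])
def wray(f,u,v):
    z=np.load(f+'.npz'); c=cams.get_calibration('wrist'); T=c['T_tool_cam']; r=R.from_quat(z['q'])
    d=np.array([(u-c['cx'])/c['fx'],-(v-c['cy'])/c['fy'],-1.])
    return z['p']+r.apply(T[:3,3]), r.apply(T[:3,:3]@d)
E
python3 - <<'E'
from h import *
snap('pics/w1.png')
E
```

```text
[ 0.47905914 -0.32931641  0.23082542] [ 9.73140961e-01  2.30209682e-01 -2.01593654e-04 -3.61732305e-04]
```

Call:
{"name": "step_arm", "arguments": {"increments": [[[15, 25, 0], [0, 0, 0]], [[15, 25, 0], [0, 0, 0]], [[15, 25, 0], [0, 0, 0]], [[0, 0, 0], [0, 0, 0]], [[0, 0, 0], [0, 0, 0]]]}}

```text
time: 1.23
eef_pos: [0.5238, -0.2553, 0.2308]
tcp_rot: [0.973, 0.232, -0.0, -0.0]
contact_force: [-0.9, -0.4, -1.1]
opening: 0.998
finger_force: 0.0
```

```bash
python3 - <<'E'
from h import *
snap('pics/w2.png')
a=cv2.imread('pics/w1.png');b=cv2.imread('pics/w2.png')
cv2.imwrite('pics/c2.png',cv2.resize(np.hstack([a,b]),(800,300)))
E
```

```text
[ 0.52379966 -0.25525394  0.230803  ] [ 9.72782552e-01  2.31719356e-01 -4.48917435e-04 -2.10001194e-04]
```

View pics/c2.png

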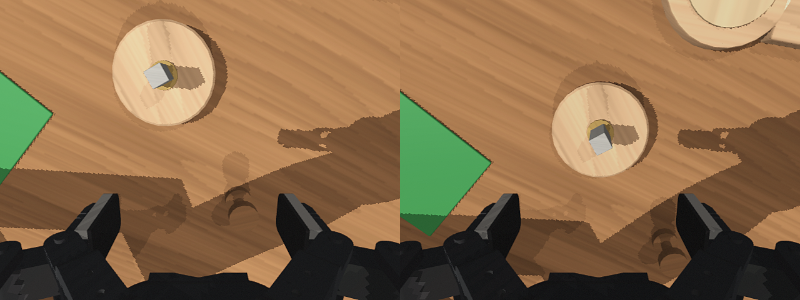

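Flywheel stem at w1 ≈(253,120), w2 ≈(320,227). Next I'll enlarge both.

```bash
python3 - <<'E'
from h import *
a=cv2.imread('pics/w1.png')[90:150,225:285];b=cv2.imread('pics/w2.png')[180:260,280:360]
cv2.imwrite('pics/c3.png',np.hstack([cv2.resize(x,(400,400),interpolation=2) for x in(a,b)]))
E
```

```text
(no output)
```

View pics/c3.png

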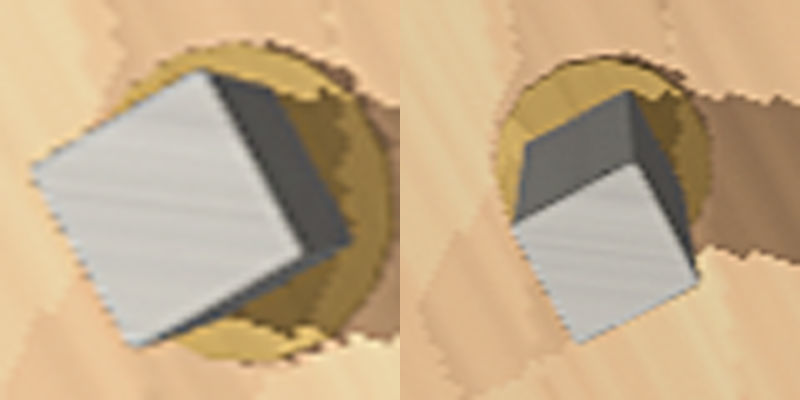

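Stem-top corners read from the crop (left: w1, right: w2).

```bash
python3 - <<'E'
from h import *
A=np.array([(33,165),(205,68),(303,250),(137,348)])/6.667+[225,90]
B=np.array([(113,225),(232,160),(298,283),(182,343)])/5+[280,180]
P=[]
for a,b in zip(A,B):
    p,e=tri(wray('pics/w1.png',*a),wray('pics/w2.png',*b));P.append(p);print(p,e)
P=np.array(P);print('c',P.mean(0))
for i in range(4):
    d=P[(i+1)%4]-P[i];print(np.linalg.norm(d),np.degrees(np.arctan2(d[1],d[0])))
# base/boss check via scene, top
print(tri(ray('scene',184,259.3),ray('top',434.5,229)))
z=np.load('pics/w2.png.npz');print(R.from_quat(z['q']).as_matrix())
E
```

```text
[ 0.5182272  -0.24734802  0.08993482] 3.1952179730577132e-06
[ 0.53359707 -0.25814377  0.08792389] 0.0003125358600430291
[ 0.5226825  -0.27397727  0.09065356] 0.00023668042290705453
[ 0.50716079 -0.26346059  0.09012818] 0.0003933656095991281
c [ 0.52041689 -0.26073241  0.08966011]
0.018889809815484163 -35.084089533116085
0.01942365934623733 -124.57981109179697
0.018756332506268965 145.8805328875862
0.019547829880931247 55.518010215055895
(array([ 0.52080446, -0.25534273,  0.09557202]), np.float64(0.004481902900380658))
[[ 8.92611877e-01  4.50824905e-01 -9.70720780e-04]
 [ 4.50825282e-01 -8.92612192e-01  2.00525278e-04]
 [-7.76075414e-04 -6.16616714e-04 -9.99999509e-01]]
```

Stem centre (0.520, -0.261), top 0.090 m, 19–20 mm wide, flats at 55.4° and -34.6°. All of this matches the description. I'll turn +0.5 rad, centre and descend.

Call:
{"name": "step_arm", "arguments": {"increments": [[[-3, -5, 0], [0, 0, 0.1]], [[0, 0, 0], [0, 0, 0.1]], [[0, 0, 0], [0, 0, 0.1]], [[0, 0, 0], [0, 0, 0.1]], [[0, 0, 0], [0, 0, 0.1]], [[0, 0, 0], [0, 0, 0]], [[0, 0, 0], [0, 0, 0]]], "fingers": 1, "grip_force": 110}}

```text
time: 1.87
eef_pos: [0.5199, -0.2625, 0.2311]
tcp_rot: [0.887, 0.462, -0.0, -0.0]
contact_force: [-0.1, -0.2, 0.6]
opening: 0.999
finger_force: 0.0
```

```bash
cat >> h.py <<'E'
def wrench(n=4):
    F=[];M=[]
    for i in range(n):
        s=readout.get_state();F.append(s['contact_force']);M.append(s['wrist_torque']);cams.read_camera('top')
    m=R.from_quat(s['tcp_rot']).as_matrix();F=np.mean(F,0);sd=np.std(M,0);M=np.mean(M,0)
    print('t',s['time'],'p',s['eef_pos'],'q',s['qpos'],'op',s['opening'],s['finger_force']);print('F',F,'M',M,sd);print('Ftool',m.T@F,'Mtool',m.T@M);print(m)
    return F,M,m
E
python3 - <<'E'
from h import *
wrench()
E
```

```text
t 2.0167 p [ 0.52027317 -0.26190487  0.23123124] q [-6.40426003e-01  8.43818166e-02  1.80930075e+00 -9.98996916e-05
  1.24807526e+00 -3.20354930e-02] op 0.9966009914572607 0.0
F [-0.05740473  0.23794186 -0.2302099 ] M [0.00595606 0.00578396 0.01040305] [0.01718207 0.0086835  0.02041568]
Ftool [ 0.16246456 -0.18305577  0.23022616] Mtool [ 0.00814933  0.00158006 -0.01040405]
[[ 5.71521490e-01  8.20587077e-01 -1.89051624e-04]
 [ 8.20587094e-01 -5.71521497e-01  2.27263070e-05]
 [-8.93981531e-05 -1.68121895e-04 -9.99999982e-01]]
```

Call:
{"name": "step_arm", "arguments": {"increments": [[[0, 1, -30], [0, 0, 0]], [[0, 0, -35], [0, 0, 0]], [[0, 0, -35], [0, 0, 0]], [[0, 0, -35], [0, 0, 0]], [[0, 0, -30], [0, 0, 0]], [[0, 0, -17], [0, 0, 0]], [[0, 0, 0], [0, 0, 0]], [[0, 0, 0], [0, 0, 0]]]}}

```text
time: 2.73
eef_pos: [0.5201, -0.26, 0.0485]
tcp_rot: [0.886, 0.464, -0.001, -0.001]
contact_force: [-0.3, -0.9, 1.0]
opening: 0.997
finger_force: 0.0
```

Call:
{"name": "step_arm", "arguments": {"increments": [[[0, 0, 0], [0, 0, 0]], [[0, 0, 0], [0, 0, 0]], [[0, 0, 0], [0, 0, 0]], [[0, 0, 0], [0, 0, 0]], [[0, 0, 0], [0, 0, 0]], [[0, 0, 0], [0, 0, 0]], [[0, 0, 0], [0, 0, 0]], [[0, 0, 0], [0, 0, 0]]], "fingers": -1, "grip_force": 110}}

```text
time: 3.4
eef_pos: [0.521, -0.2608, 0.0505]
tcp_rot: [0.886, 0.464, 0.0, 0.0]
contact_force: [-1.6, 0.8, 6.2]
opening: 0.219
finger_force: 108.8
```

Call:
{"name": "step_arm", "arguments": {"increments": [[[0, 0, 0], [0, 0, 0]], [[0, 0, 0], [0, 0, 0]], [[0, 0, 0], [0, 0, 0]], [[0, 0, 0], [0, 0, 0]]]}}

```text
time: 3.73
eef_pos: [0.5209, -0.2607, 0.0504]
tcp_rot: [0.886, 0.464, 0.0, 0.0]
contact_force: [-1.9, 0.1, 4.7]
opening: 0.22
finger_force: 108.8
```

Gripped, with opening about 19 mm. Lifting straight up.

Call:
{"name": "step_arm", "arguments": {"increments": [[[0, 0, 8], [0, 0, 0]], [[0, 0, 15], [0, 0, 0]], [[0, 0, 25], [0, 0, 0]], [[0, 0, 30], [0, 0, 0]], [[0, 0, 35], [0, 0, 0]], [[0, 0, 35], [0, 0, 0]], [[0, 0, 30], [0, 0, 0]], [[0, 0, 22], [0, 0, 0]]]}}

```text
time: 4.4
eef_pos: [0.5202, -0.26, 0.2505]
tcp_rot: [0.886, 0.464, -0.0, -0.0]
contact_force: [0.5, -0.7, -6.3]
opening: 0.216
finger_force: 108.4
```

Call:
{"name": "step_arm", "arguments": {"increments": [[[0, 0, 20], [0, 0, 0]], [[0, 0, 20], [0, 0, 0]], [[0, 0, 10], [0, 0, 0]], [[0, 0, 0], [0, 0, 0]], [[0, 0, 0], [0, 0, 0]], [[0, 0, 0], [0, 0, 0]], [[0, 0, 0], [0, 0, 0]], [[0, 0, 0], [0, 0, 0]]]}}

```text
time: 5.07
eef_pos: [0.52, -0.2599, 0.2971]
tcp_rot: [0.886, 0.464, -0.001, -0.002]
contact_force: [-0.2, -0.3, -6.6]
opening: 0.22
finger_force: 108.5
```

```bash
python3 - <<'E'
from h import *
F,M,m=wrench(8)
d=np.array([M[1],-M[0],0]);d/=np.linalg.norm(d);print('heavy dir world',np.degrees(np.arctan2(d[1],d[0])),'tool',m.T@d,np.linalg.norm(M[:2]))
snap('pics/w3.png')
E
```

```text
t 5.4167 p [ 0.52058475 -0.2603831   0.29927753] q [-6.38009859e-01  3.70299599e-02  1.73464836e+00 -8.23302893e-06
  1.36998394e+00 -3.20196800e-02] op 0.22387855552148192 108.52493047714233
F [-0.05801683 -0.16262268 -6.78230037] M [-0.14165831  0.06005071  0.00118398] [0.02471909 0.05732844 0.02956762]
Ftool [-0.16667134  0.04541304  6.78229819] Mtool [-0.03132697 -0.15063801 -0.00117328]
[[ 5.69574871e-01  8.21939452e-01 -6.07149255e-05]
 [ 8.21939454e-01 -5.69574870e-01  3.49741165e-05]
 [-5.83508972e-06 -6.98243706e-05 -9.99999998e-01]]
heavy dir world 67.02731077037858 tool [ 9.79052949e-01 -2.03605804e-01  8.50378537e-06] 0.15386086044211303
[ 0.52060605 -0.26036554  0.29937729] [8.85883509e-01 4.63907755e-01 3.01496410e-05 3.78380974e-05]
```

View pics/w3.png

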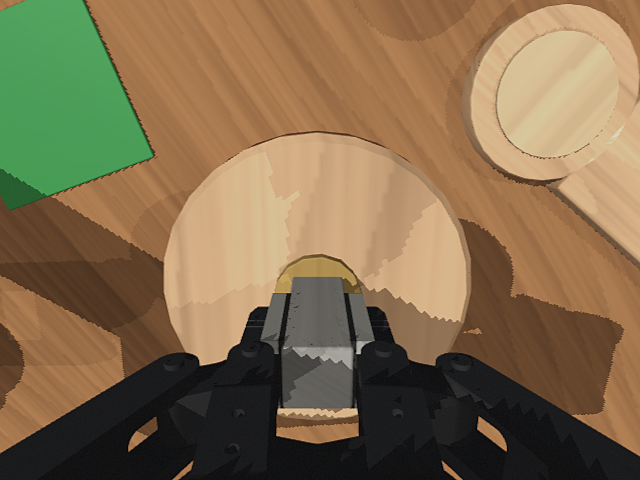

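The flywheel hangs square in the grip, with its weight (6.8 N) and moment (0.15 N m) in the expected range. I'll average longer here, then again at another yaw over the mat, so any sensor bias cancels.

```bash
python3 - <<'E'
from h import *
F,M,m=wrench(30)
np.save('M1.npy',np.r_[m.T@M])
E
```

```text
t 6.9667 p [ 0.52057145 -0.26039421  0.29932443] q [-6.38039248e-01  3.69696476e-02  1.73462624e+00 -8.19470357e-06
  1.37003193e+00 -3.19651944e-02] op 0.22089005997414832 108.52513074874878
F [ 4.12059225e-02  1.97813588e-04 -6.92731667e+00] M [-0.12952857  0.07503062 -0.00740627] [0.03501776 0.02649645 0.03446468]
Ftool [0.02368309 0.03399936 6.92731531] Mtool [-0.01211805 -0.14919892  0.00741164]
[[ 5.69643816e-01  8.21891673e-01 -3.30277653e-05]
 [ 8.21891674e-01 -5.69643816e-01  1.44932733e-05]
 [-6.90216163e-06 -3.54012488e-05 -9.99999999e-01]]
```

Call:
{"name": "step_arm", "arguments": {"increments": [[[-1, 10, 0], [0, 0, 0.06]], [[-2, 20, 0], [0, 0, 0.06]], [[-2, 30, 0], [0, 0, 0.06]], [[-2, 35, 0], [0, 0, 0.06]], [[-2, 35, 0], [0, 0, 0.06]], [[-2, 35, 0], [0, 0, 0.06]], [[-2, 35, 0], [0, 0, 0.06]], [[-2, 35, 0], [0, 0, 0.06]]]}}

```text
time: 7.68
eef_pos: [0.5052, -0.0238, 0.2997]
tcp_rot: [0.749, 0.662, 0.0, 0.0]
contact_force: [0.8, 0.6, -7.5]
opening: 0.224
finger_force: 108.3
```

Call:
{"name": "step_arm", "arguments": {"increments": [[[-2, 35, 0], [0, 0, 0.06]], [[-2, 35, 0], [0, 0, 0.06]], [[-2, 35, 0], [0, 0, 0.06]], [[-2, 35, 0], [0, 0, 0.06]], [[-2, 35, 0], [0, 0, 0.06]], [[-2, 30, 0], [0, 0, 0.06]], [[-2, 25, 0], [0, 0, 0.06]], [[-2, 13, 0], [0, 0, 0.06]]]}}

```text
time: 8.35
eef_pos: [0.489, 0.2207, 0.2996]
tcp_rot: [0.569, 0.822, 0.001, -0.0]
contact_force: [0.7, -0.4, -6.4]
opening: 0.221
finger_force: 108.3
```

Call:
{"name": "step_arm", "arguments": {"increments": [[[0, 0, 0], [0, 0, 0]], [[0, 0, 0], [0, 0, 0]], [[0, 0, 0], [0, 0, 0]], [[0, 0, 0], [0, 0, 0]], [[0, 0, 0], [0, 0, 0]], [[0, 0, 0], [0, 0, 0]], [[0, 0, 0], [0, 0, 0]], [[0, 0, 0], [0, 0, 0]]]}}

```text
time: 9.02
eef_pos: [0.4897, 0.2172, 0.2993]
tcp_rot: [0.572, 0.82, 0.0, 0.0]
contact_force: [-0.7, -0.0, -8.0]
opening: 0.221
finger_force: 108.3
```

```bash
python3 - <<'E'
from h import *
F,M,m=wrench(30)
np.save('M2.npy',np.r_[m.T@M])
a,b=np.load('M1.npy'),np.load('M2.npy');print(a,b)
for q in(a,b,(a+b)/2):
    w=m@q; print('heavy world now deg',np.degrees(np.arctan2(-w[0],w[1])))
E
```

```text
t 10.4667 p [0.48958712 0.21762352 0.29930276] q [ 2.28830926e-01 -6.97411399e-02  1.83998593e+00 -2.83510920e-05
  1.37138321e+00 -1.25156793e-01] op 0.21712797274099374 108.25165271759033
F [-0.01260254  0.04755939 -7.05966138] M [-0.13427382 -0.05930384 -0.00498053] [0.02829446 0.03122818 0.02533198]
Ftool [4.91426347e-02 4.93724064e-03 7.05966006e+00] Mtool [-0.00908112 -0.14650555  0.00498638]
[[-3.46646294e-01  9.37995920e-01 -2.81230002e-05]
 [ 9.37995920e-01  3.46646293e-01 -3.50831939e-05]
 [-2.31591589e-05 -3.85407186e-05 -9.99999999e-01]]
[-0.01211805 -0.14919892  0.00741164] [-0.00908112 -0.14650555  0.00498638]
heavy world now deg 114.92579650685596
heavy world now deg 113.82929606663859
heavy world now deg 114.38291582948327
```

Both readings agree: the heavy side is now at world azimuth of about 114°. I'll tilt 30° about (-0.914,-0.407), slowly, re-centring over the mat.

Call:
{"name": "step_arm", "arguments": {"increments": [[[-1, 2, 0], [-0.03, -0.013, 0]], [[-1, 2, 0], [-0.06, -0.027, 0]], [[-1, 2, 0], [-0.075, -0.033, 0]], [[-2, 3, 0], [-0.075, -0.033, 0]], [[-1, 2, 0], [-0.075, -0.033, 0]], [[-1, 2, 0], [-0.075, -0.034, 0]], [[-1, 2, 0], [-0.06, -0.027, 0]], [[-1, 1, 0], [-0.03, -0.013, 0]]]}}

```text
time: 11.18
eef_pos: [0.4796, 0.2354, 0.2982]
tcp_rot: [0.552, 0.793, -0.134, 0.221]
contact_force: [0.3, -0.4, -7.0]
opening: 0.224
finger_force: 108.6
```

Call:
{"name": "step_arm", "arguments": {"increments": [[[0, 0, 0], [0, 0, 0]], [[0, 0, 0], [0, 0, 0]], [[0, 0, 0], [0, 0, 0]], [[0, 0, 0], [0, 0, 0]], [[0, 0, 0], [0, 0, 0]], [[0, 0, 0], [0, 0, 0]], [[0, 0, 0], [0, 0, 0]], [[0, 0, 0], [0, 0, 0]]]}}

```text
time: 11.85
eef_pos: [0.4807, 0.2335, 0.2994]
tcp_rot: [0.552, 0.792, -0.134, 0.222]
contact_force: [0.2, -0.6, -7.4]
opening: 0.217
finger_force: 108.6
```

```bash
python3 - <<'E'
from h import *
F,M,m=wrench(12)
z=-m[:,2];d=-z[:2]*-1
print('tilt',np.degrees(np.arccos(z[2])),'low az',np.degrees(np.arctan2(z[1],z[0])),'disc mid',readout.get_state()['eef_pos']-z*.034)
a=save('scene','pics/s2.png');save('wrist','pics/w4.png')
w=cv2.imread('pics/w4.png');s=cv2.imread('pics/s2.png')
cv2.imwrite('pics/c4.png',np.hstack([cv2.resize(s[130:330,280:480],(400,400)),cv2.resize(w,(400,400*480//640)) if 0 else cv2.copyMakeBorder(cv2.resize(w,(400,300)),0,100,0,0,0)]))
E
```

```text
t 12.4 p [0.48057062 0.23366767 0.29931554] q [ 0.49690188 -0.00872738  1.84165679 -0.53354527  1.38381954  0.26460403] op 0.21679674335354454 108.59462857246399
F [ 0.09266678  0.01048671 -6.90573381] M [ 7.64091650e-01  3.14294633e-01 -4.95895874e-05] [0.02518915 0.01987469 0.02541626]
Ftool [ 3.43629954 -0.13003138  5.98939011] Mtool [0.03304917 0.82546666 0.01138914]
[[-0.29206284  0.93453607  0.20332641]
 [ 0.81511775  0.35443505 -0.45821266]
 [-0.50028227  0.03190808 -0.86527425]]
tilt 30.085964161850857 low az 113.92868486811676 disc mid [0.4874922  0.21807611 0.26986897]
```

View pics/c4.png

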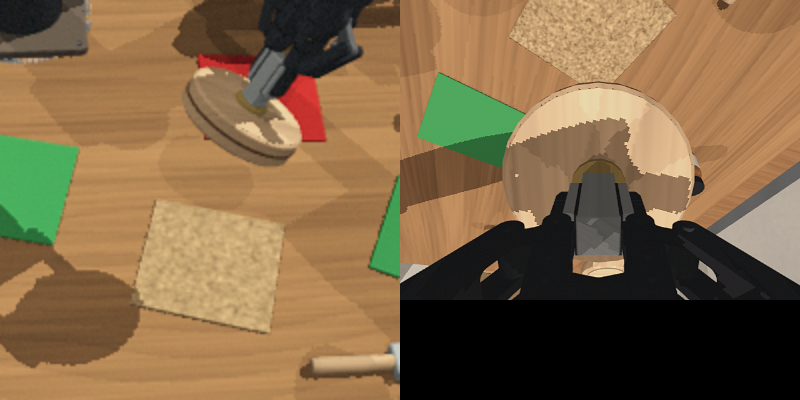

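The wrist view shows the disc outline unchanged from w3 (left 163, right 470, top 131 px), so it didn't slip while tilting. The lift itself could have tilted it in the grip, so I'll check the rim against a square grip.

```bash
python3 - <<'E'
from h import *
from scipy.optimize import least_squares
c=cams.get_calibration('wrist');T=np.linalg.inv(c['T_tool_cam'])
def proj(p):
    q=p@T[:3,:3].T+T[:3,3];return np.c_[c['cx']+c['fx']*q[:,0]/-q[:,2],c['cy']-c['fy']*q[:,1]/-q[:,2]]
t=np.linspace(0,2*np.pi,2000)
def rim(pitch,roll,x0,h):
    g=np.array([x0,0,-.0187])
    p=np.c_[.065*np.cos(t),.065*np.sin(t),0*t+h]
    return proj(g+R.from_rotvec([roll,pitch,0]).apply(p))
for pt in(-4,-2,0,2,4):
    r=rim(np.radians(pt),0,0,.038);print(pt,'left',r[:,0].min(),'right',r[:,0].max(),'top',r[:,1].min(),'row of left',r[r[:,0].argmin(),1])
im=cv2.imread('pics/w4.png')
r0=rim(0,0,0,.038).astype(int)
cv2.polylines(im,[r0.reshape(-1,1,2)],True,(0,0,255),1)
r0=rim(0,0,0,.068).astype(int)
cv2.polylines(im,[r0.reshape(-1,1,2)],True,(255,0,0),1)
cv2.imwrite('pics/c5.png',cv2.resize(im[110:390,140:500],None,fx=2,fy=2,interpolation=2))
E
```

```text
-4 left 159.8675214666047 right 473.8590259091999 top 138.34732101612303 row of left 287.58102571786594
-2 left 159.43020507331858 right 474.3032778560372 top 134.7029011003288 row of left 282.8021595775263
0 left 158.92539729996776 right 474.8153198190986 top 131.16195112492264 row of left 278.0887824675969
2 left 158.3527577541999 right 475.39549219603975 top 127.73234151913678 row of left 273.4443703932363
4 left 157.71191144665642 right 476.0442253384899 top 124.42257070261311 row of left 268.8726496049943
```

View pics/c5.png

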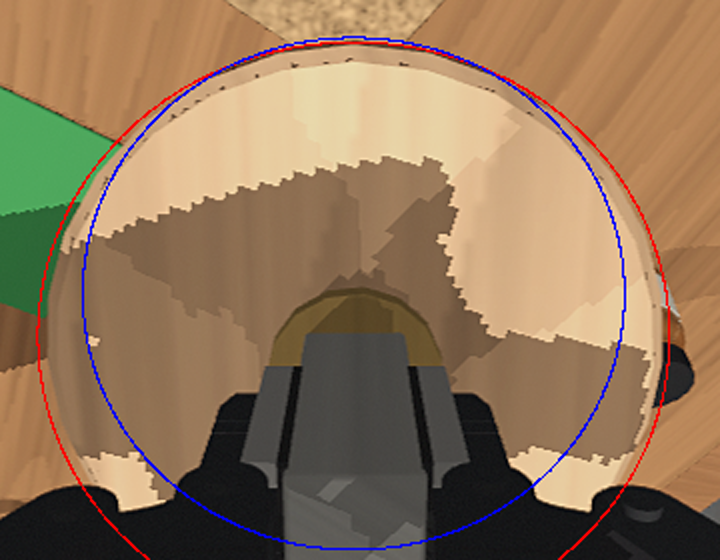

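The face edge sits a few pixels inside the square-grip prediction, so there may be a small sag or a bevel. I'll zoom on the rim and fit it.

```bash
python3 - <<'E'
from h import *
w=cv2.imread('pics/w4.png')
a=cv2.resize(w[115:185,217:417],None,fx=4,fy=4,interpolation=0)
l=cv2.resize(w[240:315,150:250],None,fx=4,fy=4,interpolation=0)
r=cv2.resize(w[240:315,400:500],None,fx=4,fy=4,interpolation=0)
cv2.imwrite('pics/c6.png',np.vstack([a,np.hstack([l,r])]))
for u in(300,317,335):print(u,[(v,w[v,u].tolist()) for v in range(126,146)])
E
```

```text
300 [(126, [103, 146, 182]), (127, [107, 151, 189]), (128, [121, 169, 207]), (129, [133, 181, 219]), (130, [135, 186, 224]), (131, [114, 163, 199]), (132, [38, 58, 91]), (133, [43, 62, 89]), (134, [106, 143, 178]), (135, [133, 174, 212]), (136, [130, 171, 209]), (137, [129, 170, 208]), (138, [130, 171, 208]), (139, [129, 170, 207]), (140, [130, 170, 208]), (141, [131, 170, 209]), (142, [132, 171, 210]), (143, [171, 218, 234]), (144, [170, 215, 233]), (145, [168, 213, 232])]
317 [(126, [112, 158, 194]), (127, [114, 162, 200]), (128, [112, 159, 197]), (129, [114, 160, 197]), (130, [54, 80, 114]), (131, [42, 59, 90]), (132, [95, 129, 162]), (133, [130, 172, 210]), (134, [128, 168, 207]), (135, [127, 166, 205]), (136, [127, 167, 205]), (137, [127, 168, 206]), (138, [129, 170, 208]), (139, [130, 170, 209]), (140, [123, 163, 204]), (141, [173, 220, 236]), (142, [170, 217, 234]), (143, [168, 215, 232]), (144, [169, 215, 232]), (145, [169, 215, 232])]
335 [(126, [116, 162, 200]), (127, [111, 157, 194]), (128, [111, 156, 194]), (129, [111, 157, 194]), (130, [116, 162, 199]), (131, [122, 173, 211]), (132, [35, 55, 87]), (133, [42, 60, 85]), (134, [103, 140, 176]), (135, [129, 170, 208]), (136, [126, 166, 203]), (137, [125, 164, 202]), (138, [126, 165, 203]), (139, [125, 165, 203]), (140, [125, 164, 202]), (141, [124, 163, 201]), (142, [119, 156, 198]), (143, [168, 214, 235]), (144, [165, 210, 233]), (145, [165, 209, 232])]
```

View pics/c6.png

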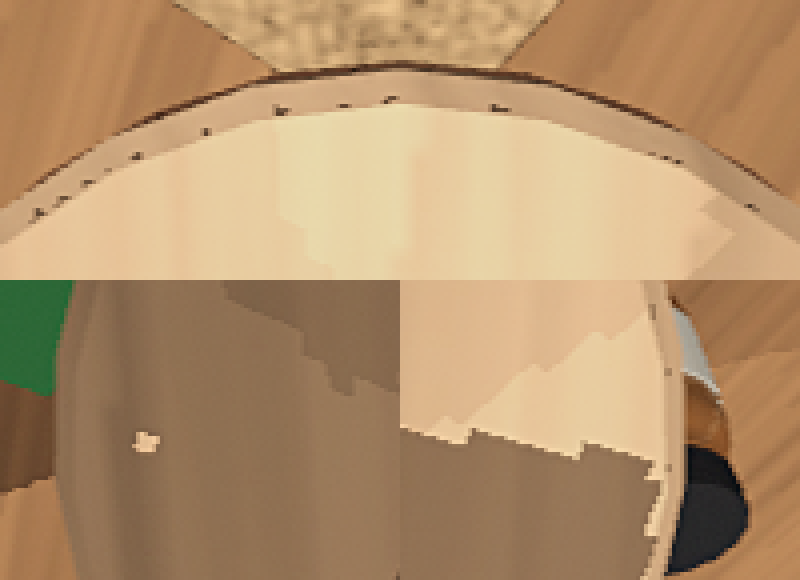

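```bash
python3 - <<'E'
from h import *
from scipy.optimize import least_squares
c=cams.get_calibration('wrist');T=np.linalg.inv(c['T_tool_cam'])
t=np.linspace(0,2*np.pi,1440)
def ring(pitch,x0,r,z):
    p=np.c_[r*np.cos(t),r*np.sin(t),0*t+z]
    p=np.array([x0,0,-.0187])+R.from_rotvec([0,pitch,0]).apply(p)
    q=p@T[:3,:3].T+T[:3,3];return np.c_[c['cx']+c['fx']*q[:,0]/-q[:,2],c['cy']-c['fy']*q[:,1]/-q[:,2]]
def model(v):
    pi,x0,h,b=v
    f=ring(pi,x0,.065-b,h);o=ring(pi,x0,.065,h+b);k=ring(pi,x0,.018,h-.005);mid=ring(pi,x0,.0653,h+.015)
    return np.array([f[:,1].min(),np.ptp(f[:,0]),np.ptp(o[:,0]),k[:,1].min(),mid[:,1].min()])
obs=np.array([140.7,296.7,307,255,130.5])
for lo in(.5,1,3):
    g=lambda v:np.r_[(model(v)-obs)/1.0,(v[1])/(lo*.001),(v[2]-.0385)/.002]
    s=least_squares(g,[0,0,.038,.002],x_scale=[.05,.002,.002,.002]);print(np.degrees(s.x[0]),s.x[1:]*1e3,model(s.x)-obs,s.cost)
for pd in(-4,0,4):
    g=lambda v:np.r_[(model([np.radians(pd),*v])-obs)/1.0,v[0]/.002,(v[1]-.0385)/.002]
    s=least_squares(g,[0,.038,.002],x_scale=.002);print(pd,s.x*1e3,model([np.radians(pd),*s.x])-obs,s.cost)
E
```

```text
-0.620710395852787 [ 0.04533406 39.72079456  3.26059153] [ 0.1930745   0.07496605  0.09611928  0.00877317 -0.11174252] 0.22275274664279926
-0.720552348550403 [ 0.12704049 39.68288543  3.2739848 ] [ 0.18761766  0.06258005  0.1232997  -0.03673104 -0.08102276] 0.21408854653325143
-0.8988580792680817 [ 0.27284208 39.61612909  3.2977557 ] [ 0.17811857  0.04056142  0.17177531 -0.11871395 -0.02553937] 0.19866546743210917
-4 [ 2.62889129 38.79019939  3.57520503] [ 0.22792727 -0.14265473  0.77122179 -1.37784641  1.48656089] 3.262114765452354
0 [-0.40857847 39.89180474  3.21490716] [ 0.19569354  0.10768502  0.00550587  0.21069474 -0.43080914] 0.4029626642288352
4 [-3.40788578 41.26482218  2.8620032 ] [ 0.4282684   0.45244223 -0.63154787  1.42085172 -2.1493501 ] 6.119988869534766
```

The fit gives a 3 mm bevel and only about 0.7° of sag. The disc is tilted about 30° towards azimuth 114°, centred over the mat with its lowest point about 22 cm up. Handing in.

```bash
python3 -c "
from h import *
s=readout.get_state();print(s['time'],np.abs(s['dq']).max(),s['finger_force']);print(sign_off())"
```

```text
12.55 0.002584074189956009 108.59351634979248
the job is handed in; nothing more can be done
None
```

The job is handed in at 12.6 s on the robot's clock: the flywheel is held still over the centre of the cork mat, about 22 cm above the bench, tilted about 30° with the heavy side, as measured from the wrist moment, lowest.

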